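# Fit the finial on the model stone house

### The job

Take the finial with the terracotta-red ball out of the drying block and fit it on the model house that has none yet: lower its brass rod through the hole in the roof's cap stone, keeping hold of it until the rod is well inside, until the collar sits flat on the cap stone. Do not shove or tip the house, and leave the other finials, the brush and the loose stone chip where they are.

Things in the scene. Friction and masses are not known exactly. Their poses are not given: they have to be found in the camera images.
- ball_finial: finial to fit: white, topped by a 20 mm terracotta-red ball. Collar 40 mm across, 8 thick; above it a straight round neck 24 mm across, 46 tall (grip here), then the ball; 70 mm tall above the rod. Below, a stiff brass rod 9 mm across, 36 long, tapered foot. Origin: centre of the collar's underside; z up to the ball. Starts upright in a block hole, collar on the block's top. Loose, 120 g
- rod_tip (a point): lower end of the ball finial's brass rod, 36 mm below its collar's underside, on its axis
- house: the only model house without a finial, grey conical roof, loose on a round stone slab 152 mm across; walls 108 mm, eaves 128 mm across, roof narrowing to a white round cap stone 48 mm across, 16 thick, with a dark hole in the middle; 166 mm tall in all. Origin: centre of the slab's underside; z up, door faces its +x. About 1.8 kg
- house_hole (a point): centre of the hole's mouth, on the cap stone's flat top (166 mm above the slab's underside). The hole is round, 14 mm wide, goes straight down through the cap stone (16 mm) into the hollow roof top; free depth 50 mm. Its z axis points up
- block: wooden drying block, 75 x 255 mm and 50 mm tall, fixed. Four round holes 14 mm wide and 42 mm deep in a row along its y axis, 62 mm apart (at y = -93, -31, 31, 93 mm). Origin: centre of its underside, z up
- cone_finial: same base as the ball finial (brass rod 9 mm down, collar 40 mm, neck 24 mm) but topped by a white pointed cone; stands in another hole of the block; stays there. Origin as for the ball finial
- disc_finial: same base as the ball finial (brass rod 9 mm down, collar 40 mm, neck 24 mm) but topped by a flat grey disc; stands in another hole of the block; stays there. Origin as for the ball finial
- brush: paint brush 170 mm long lying beside the block; not needed. Origin: its underside, about the middle
- shard: stone chip 50 x 38 x 16 mm near the house; not needed. Origin: centre of its underside

How it is judged:
On the way:
1. the rod is at least 10 mm into the house's hole while the fingers still hold the finial (z of rod_tip in the frame of house_hole below -0.01 m and horizontal distance between rod_tip and house_hole below 0.008 m and contact force between the fingers and ball_finial above 0.5 N), for 0.1 s.
At the end, for the whole second after the job is handed in: the ball finial's rod is through the house's hole with its collar sitting on the cap stone (within 3 mm of fully home, within 6 mm of centre, within 0.08 rad of straight), at rest; the house upright within 0.05 rad and within 30 mm of where it stood (z of rod_tip in the frame of house_hole below -0.033 m and horizontal distance between ball_finial and house_hole below 0.006 m and angle between the z axis of ball_finial and the z axis of house, either way round below 0.08 rad and angle between house's own z axis and vertical below 0.05 rad and distance of house from where it was at the start of the episode below 0.03 m and linear speed of each of ball_finial, house below 0.02 m/s); the robot touches nothing.
It fails at once if the house is shoved more than 30 mm or tipped more than 0.2 rad (distance of house from where it was at the start of the episode above 0.03 m or angle between house's own z axis and vertical above 0.2 rad).
It fails at once if another finial, the brush or the stone chip is moved more than 30 mm (distance of any of cone_finial, disc_finial, brush, shard from where it was at the start of the episode above 0.03 m).
It fails at once if another finial is knocked askew by more than 0.4 rad (angle between any of cone_finial, disc_finial's own z axis and vertical above 0.4 rad).
It also fails if it takes over 48 s, if anything falls off the work surface, if the arm or the gripper's body presses on something with over 40 N, if the wrist force passes 120 N, or if a joint passes its speed limit or range.

### The arm

A 6-joint arm with a two-finger parallel gripper is mounted at the origin on the work surface. World frame = base frame: x ahead of the robot, y to its left, z up, the work surface at z = 0. Lengths are in m, angles in rad, forces in N, time in s.
With the tool pointing down it reaches from about 0.325 to 0.85 m from the base axis. Payload 15.5 kg.
Tool frame: the origin (TCP) lies midway between the tips of the shut fingers; the grasp point (between the pads) lies r.pinch_z behind it (r.pinch_z is the distance from the TCP to the grasp point, in m); z points along the fingers, y is the line along which they close (so a half turn about z gives the same grasp; the last joint's range is limited). The gripper opens to 91 mm and grips with 3 to 60 N. Pads are 32 mm wide; open, the fingers measure 118 mm over their backs; the gripper's body (76 mm by 178 mm) begins 60 mm behind the grasp point.
Start: joints at [1.238, 0.494, 1.345, -0, 1.302, -0.096], TCP at [0.147, 0.608, 0.214] pointing down, gripper open.
Joint ranges: [-2.91, 2.91], [-0.82, 2.16], [0.22, 2.67], [-1.22, 4.37], [0.12, 2.79], [-3.08, 3.08]. Speed limits (rad/s): [1.89, 1.89, 2.57, 3.01, 3.01, 3.01].

### API

Orientations are given as a unit quaternion [w, x, y, z].
In Python, from workcell import r gives the robot as it stands. The module is installed in compiled form; this text tells all that it offers.
- The arm moves only by the shell command python3 -m creep 'ROWS' [FORCE]. ROWS is JSON, a list of rows, each an object of numbers: "dx", "dy", "dz": the shift along the tool's x, y, z in m; "rx", "ry", "rz": the turn, a rotation vector about the tool's x, y, z in rad; "hand": the finger opening in m, from 0 to 0.0912. A call has exactly 8 rows; each row is the pose to reach, as a shift and turn from the pose commanded when the call began, along the tool's axes at that moment; what a row does not reach only later rows make up. A row lasts 1/8 s, in which the tool goes at most 62.5 mm and 10.7 degrees, less where a joint would pass 70% of its speed; a pose out of reach is approached as far as the arm can. A call with a gripper value outside its range is refused whole. The fingers move at their own pace and stop on an object; FORCE is the grip in N (left out, the last holds). Time passes only in rows, so rows that repeat a pose let the fingers close, or fill a call up. It gives the time, the measured TCP pose, the force, the opening and the grip force at its end, in the units of the state.
- r.get_state(): the state, without advancing time (a new reading comes with each control period).
- r.snapshot(name): name is "scene" or "top"; returns the picture (384x512x3 uint8, red, green, blue); there is no depth.
- r.camera_model(name): a dict with "mtx" (3x3 intrinsics, pixels), "view" (4x4, takes a point from world to camera coordinates). Camera axes: x right, y up, looking along -z (the intrinsics and any distortion apply to the point x, -y, -z); pixel columns grow to the right and rows downward; lengths in m; the calibration is good to about 2 mm. A picture is of the moment at which its call begins. camera_model takes no time and is no camera call.
- r.finish_job(): hands the job in; it is judged then, once.
The state is a dict: "time": time; "joints": joint angles; "qvel": joint speeds; "joint_torque": joint torques, N m; "tcp_pos": TCP position; "orientation": TCP orientation; "force": force on the tool from outside, world axes, zero at the start; "ft_torque": the same for the moment, N m; "opening": finger opening in m; "finger_force": force on a finger pad.
Only numpy, scipy, OpenCV 4.12 (cv2) and the standard library are available. Lean on these libraries where they do the work, as an engineer would, in place of code of your own. Each camera call takes 0.05 s, during which the arm holds its last target. There are 200 camera calls.

## Working session

There is one attempt and no reset: what is moved stays moved. The work goes in short steps, Python scripts to look and compute and a shell command to move; the robot and the scene stay as the last step left them, time stands still between calls to the robot, and variables do not carry over. Pictures are saved under pics/ and viewed, at most 10 in all, crops included, and the job is handed in when it is done.

```bash
mkdir -p pics; python3 - <<'E'
from workcell import r
import cv2,numpy as np
for n in("scene","top"):
    cv2.imwrite(f"pics/{n}0.png",r.snapshot(n)[:,:,::-1]); m=r.camera_model(n); print(n,{k:np.round(v,4).tolist() if hasattr(v,'__len__') else v for k,v in m.items()})
s=r.get_state();print(s,r.pinch_z)
E
```

```text
scene {'mtx': [[352.9776, 0.0, 254.8911], [0.0, 352.9776, 190.0644], [0.0, 0.0, 1.0]], 'view': [[-0.7785, 0.6276, 0.0092, 0.4773], [-0.5389, -0.6759, 0.5028, 0.2454], [0.3217, 0.3865, 0.8644, -1.1582], [0.0, 0.0, 0.0, 1.0]]}
top {'mtx': [[377.4817, 0.0, 252.2738], [0.0, 377.4817, 190.5011], [0.0, 0.0, 1.0]], 'view': [[0.0201, -0.9998, -0.0035, -0.0239], [0.9762, 0.0188, 0.2162, -0.5963], [-0.2161, -0.0077, 0.9763, -0.8076], [0.0, 0.0, 0.0, 1.0]]}
{'time': 0.1, 'joints': array([ 1.23851404e+00,  4.94105510e-01,  1.34606555e+00,  1.98977216e-05,
        1.30246134e+00, -9.55291635e-02]), 'qvel': array([ 0.00013668, -0.00121049, -0.00041257,  0.0005508 ,  0.0022148 ,
       -0.00112322]), 'joint_torque': array([ 1.36894683e-03, -8.80239201e+01, -3.82542622e+01,  7.06542050e-02,
        4.80973127e-02, -3.40198346e-05]), 'tcp_pos': array([0.14649329, 0.6072536 , 0.21340876]), 'orientation': array([-1.19730833e-04,  1.18102893e-01,  9.93001227e-01, -5.05989855e-04]), 'force': array([ 0.64811043,  1.03219133, -0.39596137]), 'ft_torque': array([-0.02519149,  0.001451  , -0.00780214]), 'finger_force': 0.0, 'opening': 0.09127862467949428} 0.0188
```

View pics/scene0.png

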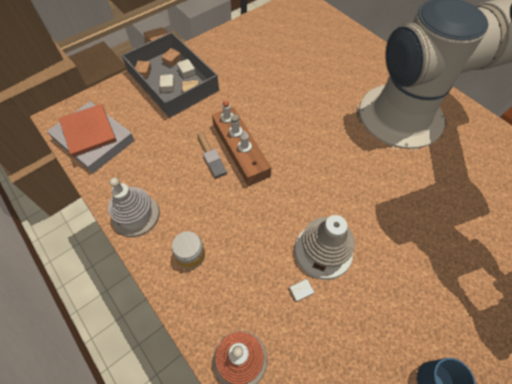

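View pics/top0.png

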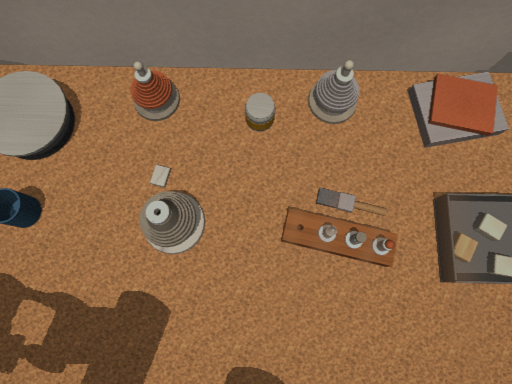

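The top view shows the ball finial (red ball) at about (389,244), the rightmost on the block. The house without a finial has its hole at (157,211), or (336,225) in the scene view.

```bash
cat > h.py <<'E'
from workcell import r
import cv2,numpy as np
def ray(n,u,v):
    m=r.camera_model(n);K=np.array(m["mtx"]);V=np.array(m["view"])
    d=np.linalg.inv(K)@[u,v,1];d=V[:3,:3].T@(d*[1,-1,-1]);return -V[:3,:3].T@V[:3,3],d/np.linalg.norm(d)
def onplane(n,u,v,z):
    c,d=ray(n,u,v);return c+d*(z-c[2])/d[2]
def tri(a,b):
    A=0;B=0
    for c,d in(a,b):
        P=np.eye(3)-np.outer(d,d);A=A+P;B=B+P@c
    return np.linalg.solve(A,B)
def proj(n,p):
    m=r.camera_model(n);V=np.array(m["view"]);q=V[:3,:3]@p+V[:3,3];q=np.array(m["mtx"])@(q*[1,-1,-1]);return q[:2]/q[2]
def blob(mask,u,v,rad):
    w=np.zeros(mask.shape,np.uint8);cv2.circle(w,(int(u),int(v)),rad,1,-1)
    y,x=np.nonzero(mask&(w>0));return (x.mean(),y.mean(),len(x)) if len(x) else None
def red(im):
    h=cv2.cvtColor(im,cv2.COLOR_RGB2HSV);return ((h[...,0]<8)|(h[...,0]>174))&(h[...,1]>140)&(h[...,2]>60)
E
python3 - <<'E'
from h import *
im={n:cv2.imread(f"pics/{n}0.png")[:,:,::-1].copy() for n in("scene","top")}
np.set_printoptions(precision=4,suppress=True)
b={};h={}
for n,bp,hp in(("scene",(226,104),(336,225)),("top",(389,244),(157,211))):
    b[n]=blob(red(im[n]),*bp,9); g=im[n].max(2)
    h[n]=blob(g<110,*hp,5)
    print(n,b[n],h[n],onplane(n,*b[n][:2],.11),onplane(n,*h[n][:2],.166),ray(n,0,0)[0])
print(tri(*[ray(n,*b[n][:2]) for n in b]),tri(*[ray(n,*h[n][:2]) for n in h]))
for p in((300,228),):print(onplane("top",*p,.05))
c=[cv2.resize(im["top"][205:275,280:400],None,fx=6,fy=6,interpolation=2),cv2.resize(im["top"][190:250,130:250],None,fx=6,fy=3,interpolation=2)]
cv2.imwrite("pics/c1.png",np.vstack(c)[:,:,::-1])
E
```

```text
Traceback (most recent call last):
TypeError: 'NoneType' object is not subscriptable
```

```bash
python3 - <<'E'
from h import *
im={n:cv2.imread(f"pics/{n}0.png")[:,:,::-1].copy() for n in("scene","top")}
h=cv2.cvtColor(im["scene"],cv2.COLOR_RGB2HSV)
for v in range(100,108):print([tuple(map(int,h[v,u])) for u in range(222,231)])
h=cv2.cvtColor(im["top"],cv2.COLOR_RGB2HSV)
print()
for v in range(240,249,1):print([tuple(map(int,h[v,u])) for u in range(384,395)])
print(im["top"][206:217,151:163].max(2));print(im["scene"][220:231,330:342].max(2))
c=[cv2.resize(im["top"][205:275,280:400],None,fx=6,fy=6,interpolation=2),cv2.resize(im["scene"][90:119,200:320],None,fx=6,fy=6,interpolation=2)]
cv2.imwrite("pics/c1.png",np.vstack(c)[:,:,::-1])
E
```

```text
[(13, 123, 186), (13, 125, 180), (12, 126, 184), (12, 130, 192), (12, 132, 191), (12, 127, 189), (13, 125, 191), (13, 123, 191), (13, 121, 189)]
[(13, 123, 183), (12, 130, 173), (10, 136, 176), (9, 143, 185), (9, 145, 187), (10, 140, 184), (12, 131, 183), (13, 125, 187), (13, 122, 192)]
[(13, 126, 174), (10, 138, 161), (9, 148, 169), (8, 149, 182), (8, 151, 186), (9, 148, 181), (10, 139, 172), (12, 125, 184), (14, 122, 195)]
[(12, 124, 162), (9, 139, 147), (8, 149, 157), (8, 151, 172), (8, 150, 178), (8, 151, 171), (9, 136, 163), (12, 111, 182), (13, 112, 200)]
[(13, 109, 159), (9, 115, 137), (8, 143, 141), (8, 150, 153), (8, 152, 158), (8, 149, 152), (9, 121, 150), (13, 91, 177), (14, 100, 196)]
[(14, 88, 160), (10, 85, 129), (8, 125, 120), (8, 149, 127), (8, 152, 131), (8, 135, 127), (10, 85, 138), (15, 64, 171), (14, 86, 190)]
[(13, 81, 155), (13, 60, 127), (9, 83, 110), (8, 110, 109), (8, 99, 116), (11, 73, 126), (16, 41, 148), (19, 41, 168), (14, 77, 178)]
[(14, 81, 151), (15, 46, 133), (14, 45, 124), (13, 52, 123), (15, 47, 141), (17, 38, 154), (21, 30, 163), (18, 37, 159), (14
[... 1939 characters left out ...]
43 100  63  38  61 125 176 181 180]
 [179 178 177 177 169 144 115 137 173 181 179 177]
 [179 179 179 181 179 178 178 178 180 179 178 179]]
[[219 219 219 219 218 218 216 217 219 219 219 219]
 [219 219 219 216 201 189 186 191 208 218 219 219]
 [219 219 217 200 168 143 136 147 174 205 218 219]
 [219 220 216 181 138 119 115 117 138 179 210 218]
 [219 220 216 172 124 109 109 106 115 158 201 218]
 [219 219 216 177 129 105 101  98 112 159 202 218]
 [219 220 217 198 162 130 116 116 137 181 212 219]
 [218 220 220 216 200 180 165 167 183 206 218 219]
 [219 220 220 219 218 215 210 212 216 218 219 219]
 [219 219 219 220 219 220 219 219 220 219 219 219]
 [216 219 219 219 219 219 220 219 219 219 219 219]]
```

View pics/c1.png

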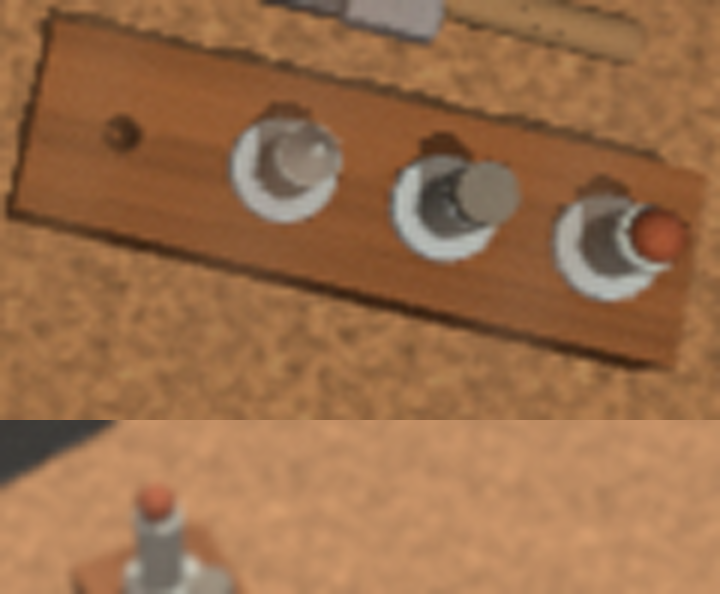

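The crop shows the ball at top (389.8,244.3), its collar centre at (381.2,246.3) and the empty hole at (300.3,227.2). In the scene view the ball is at about (226,103.3).

```bash
python3 - <<'E'
from h import *
np.set_printoptions(precision=4,suppress=True)
im={n:cv2.imread(f"pics/{n}0.png")[:,:,::-1].copy() for n in("scene","top")}
b={"scene":(226,103.3),"top":(389.8,244.3)};h={}
for n,hp,t in(("scene",(336,224),175),("top",(157,211),140)):
    h[n]=blob(im[n].max(2)<t,*hp,5)[:2]
    print(n,h[n],onplane(n,*b[n],.11),onplane(n,*h[n],.166),ray(n,0,0)[0])
print(tri(*[ray(n,*b[n]) for n in b]),tri(*[ray(n,*h[n]) for n in h]))
print("collar",onplane("top",381.2,246.3,.058),"emptyhole",onplane("top",300.3,227.2,.05))
for p in((236,168),(265,168)):pass
print("disc top",onplane("top",*(np.array([487,194])/6+[280,205]),.12),"cone collar",onplane("top",*(np.array([286,168])/6+[280,205]),.058))
s=r.get_state();from scipy.spatial.transform import Rotation as R
print(R.from_quat(np.roll(s["orientation"],-1)).as_matrix())
E
```

```text
scene (np.float64(336.1333333333333), np.float64(224.23333333333332)) [ 0.4745 -0.3078  0.11  ] [0.528  0.1768 0.166 ] [0.8764 0.314  0.8733]
top (np.float64(157.04761904761904), np.float64(211.5)) [ 0.4755 -0.3064  0.11  ] [0.5273 0.1781 0.166 ] [ 0.408  -0.0189  0.9173]
[ 0.4755 -0.3059  0.112 ] [0.5276 0.1774 0.1662]
collar [ 0.475  -0.3053  0.058 ] emptyhole [ 0.5156 -0.1243  0.05  ]
disc top [ 0.488  -0.2436  0.12  ] cone collar [ 0.5026 -0.1854  0.058 ]
[[-0.9721  0.2346 -0.0004]
 [ 0.2346  0.9721 -0.001 ]
 [ 0.0001 -0.001  -1.    ]]
```

```bash
python3 -m creep '[{"dx":-0.026,"dy":-0.023,"dz":-0.02,"rz":0.06,"hand":0.08},{"dx":-0.072,"dy":-0.062,"dz":-0.04,"rz":0.17,"hand":0.08},{"dx":-0.117,"dy":-0.101,"dz":-0.06,"rz":0.28,"hand":0.08},{"dx":-0.163,"dy":-0.141,"dz":-0.08,"rz":0.39,"hand":0.08},{"dx":-0.208,"dy":-0.18,"dz":-0.09,"rz":0.5,"hand":0.08},{"dx":-0.254,"dy":-0.22,"dz":-0.09,"rz":0.61,"hand":0.08},{"dx":-0.299,"dy":-0.259,"dz":-0.09,"rz":0.72,"hand":0.08},{"dx":-0.325,"dy":-0.282,"dz":-0.09,"rz":0.78,"hand":0.08}]' 20
cat > st.py <<'E'
from h import *
import sys
from scipy.spatial.transform import Rotation as R
np.set_printoptions(precision=4,suppress=True)
s=r.get_state();M=R.from_quat(np.roll(s["orientation"],-1)).as_matrix()
print("t",s["time"],"tcp",s["tcp_pos"],"joints",s["joints"],"open",s["opening"],"ff",s["finger_force"],"F",s["force"]);print(M)
if len(sys.argv)>3:
    t=np.array(list(map(float,sys.argv[1:4])));print("tool delta",M.T@(t-s["tcp_pos"]))
    if len(sys.argv)>4:
        a=np.radians(float(sys.argv[4])); y=M.T@[np.cos(a),np.sin(a),0]; print("rz",np.arctan2(-y[0],y[1]))
E
python3 st.py 0.475 -0.306 0.24 -12.6
```

```text
t 0.1 tcp [0.1465 0.6073 0.2134] joints [ 1.2385  0.4941  1.3461  0.      1.3025 -0.0955] open 0.09127862467949428 ff 0.0 F [ 0.6481  1.0322 -0.396 ]
[[-0.9721  0.2346 -0.0004]
 [ 0.2346  0.9721 -0.001 ]
 [ 0.0001 -0.001  -1.    ]]
tool delta [-0.5335 -0.8108 -0.0258]
rz 1.553949478334254invalid input
```

```bash
python3 -m creep '[{"dx":-0.026,"dy":-0.023,"dz":-0.02,"rx":0,"ry":0,"rz":0.06,"hand":0.08},{"dx":-0.072,"dy":-0.062,"dz":-0.04,"rx":0,"ry":0,"rz":0.17,"hand":0.08},{"dx":-0.117,"dy":-0.101,"dz":-0.06,"rx":0,"ry":0,"rz":0.28,"hand":0.08},{"dx":-0.163,"dy":-0.141,"dz":-0.08,"rx":0,"ry":0,"rz":0.39,"hand":0.08},{"dx":-0.208,"dy":-0.18,"dz":-0.09,"rx":0,"ry":0,"rz":0.5,"hand":0.08},{"dx":-0.254,"dy":-0.22,"dz":-0.09,"rx":0,"ry":0,"rz":0.61,"hand":0.08},{"dx":-0.299,"dy":-0.259,"dz":-0.09,"rx":0,"ry":0,"rz":0.72,"hand":0.08},{"dx":-0.325,"dy":-0.282,"dz":-0.09,"rx":0,"ry":0,"rz":0.78,"hand":0.08}]' 20
python3 st.py 0.475 -0.306 0.24 -12.6
```

```text
time: 1.1
tcp_pos: [0.3974, 0.2549, 0.3038]
orientation: [0.0, 0.489, 0.872, -0.0]
force: [-0.3, 0.8, -0.4]
opening: 0.0804
finger_force: 0.0
t 1.1 tcp [0.3974 0.2549 0.3038] joints [ 0.444   0.1891  1.5658 -0.0003  1.3869 -0.1054] open 0.08039349466453666 ff 0.0 F [-0.3351  0.8225 -0.36  ]
[[-0.5222  0.8528 -0.0001]
 [ 0.8528  0.5222 -0.0003]
 [-0.0003 -0.0002 -1.    ]]
tool delta [-0.5189 -0.2268  0.064 ]
rz 0.7693221797631478
```

```bash
python3 -m creep '[{"dx":-0.033,"dy":-0.014,"dz":0,"rx":0,"ry":0,"rz":0.06,"hand":0.08},{"dx":-0.085,"dy":-0.037,"dz":0,"rx":0,"ry":0,"rz":0.17,"hand":0.08},{"dx":-0.14,"dy":-0.061,"dz":0,"rx":0,"ry":0,"rz":0.28,"hand":0.08},{"dx":-0.195,"dy":-0.085,"dz":0,"rx":0,"ry":0,"rz":0.39,"hand":0.08},{"dx":-0.25,"dy":-0.109,"dz":0,"rx":0,"ry":0,"rz":0.5,"hand":0.08},{"dx":-0.305,"dy":-0.133,"dz":0,"rx":0,"ry":0,"rz":0.61,"hand":0.08},{"dx":-0.36,"dy":-0.157,"dz":0,"rx":0,"ry":0,"rz":0.71,"hand":0.08},{"dx":-0.4,"dy":-0.175,"dz":0,"rx":0,"ry":0,"rz":0.77,"hand":0.08}]'
python3 st.py 0.475 -0.306 0.2 -12.6
```

```text
time: 2.1
tcp_pos: [0.4578, -0.1775, 0.3037]
orientation: [-0.0, 0.78, 0.625, -0.0]
force: [0.1, 2.0, 0.1]
opening: 0.08
finger_force: 0.0
t 2.1 tcp [ 0.4578 -0.1775  0.3037] joints [-0.4914  0.2186  1.5267 -0.0001  1.3966 -0.2714] open 0.07999387621951544 ff 0.0 F [0.0885 2.0091 0.0512]
[[ 0.2182  0.9759 -0.0003]
 [ 0.9759 -0.2182  0.    ]
 [-0.     -0.0003 -1.    ]]
tool delta [-0.1217  0.0448  0.1037]
rz -8.681345330305522e-05
```

```bash
python3 -m creep '[{"dx":-0.02,"dy":0.007,"dz":0.01,"rx":0,"ry":0,"rz":0,"hand":0.08},{"dx":-0.05,"dy":0.019,"dz":0.03,"rx":0,"ry":0,"rz":0,"hand":0.08},{"dx":-0.08,"dy":0.03,"dz":0.05,"rx":0,"ry":0,"rz":0,"hand":0.08},{"dx":-0.105,"dy":0.039,"dz":0.075,"rx":0,"ry":0,"rz":0,"hand":0.08},{"dx":-0.12,"dy":0.044,"dz":0.095,"rx":0,"ry":0,"rz":0,"hand":0.08},{"dx":-0.1217,"dy":0.0448,"dz":0.1037,"rx":0,"ry":0,"rz":0,"hand":0.08},{"dx":-0.1217,"dy":0.0448,"dz":0.1037,"rx":0,"ry":0,"rz":0,"hand":0.08},{"dx":-0.1217,"dy":0.0448,"dz":0.1037,"rx":0,"ry":0,"rz":0,"hand":0.08}]'
python3 st.py 0.475 -0.306 0.065
python3 - <<'E'
from h import *
a=r.snapshot("scene");b=r.snapshot("top")
c=[cv2.resize(a[50:200,150:310],(640,600),interpolation=2)[:300],cv2.resize(b[180:330,320:480],(640,600),interpolation=2)[100:400]]
cv2.imwrite("pics/c2.png",np.vstack(c)[:,:,::-1])
E
```

```text
time: 3.1
tcp_pos: [0.476, -0.3029, 0.201]
orientation: [0.0, 0.779, 0.627, 0.0]
force: [0.0, 0.3, 0.4]
opening: 0.0799
finger_force: 0.0
t 3.1 tcp [ 0.476  -0.3029  0.201 ] joints [-0.6726  0.4211  1.5156  0.0001  1.2041 -0.4576] open 0.0798506133449967 ff 0.0 F [0.0011 0.2995 0.3855]
[[ 0.2133  0.977   0.0007]
 [ 0.977  -0.2133 -0.0004]
 [-0.0003  0.0008 -1.    ]]
tool delta [-0.0032 -0.0004  0.136 ]
```

View pics/c2.png

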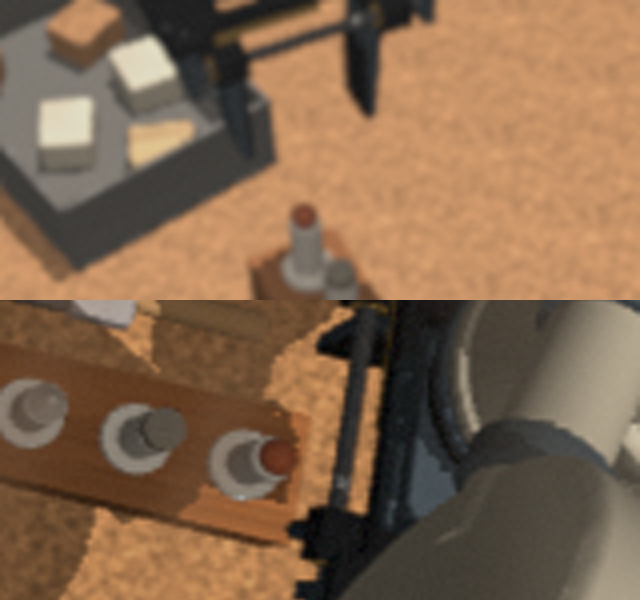

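The scene view shows the open fingers straddling the ball, which is still upright at its earlier position. I'll go straight down.

```bash
python3 -m creep '[{"dx":0,"dy":0,"dz":0.015,"rx":0,"ry":0,"rz":0,"hand":0.08},{"dx":0,"dy":0,"dz":0.04,"rx":0,"ry":0,"rz":0,"hand":0.08},{"dx":0,"dy":0,"dz":0.065,"rx":0,"ry":0,"rz":0,"hand":0.07},{"dx":0,"dy":0,"dz":0.09,"rx":0,"ry":0,"rz":0,"hand":0.07},{"dx":0,"dy":0,"dz":0.11,"rx":0,"ry":0,"rz":0,"hand":0.06},{"dx":0,"dy":0,"dz":0.125,"rx":0,"ry":0,"rz":0,"hand":0.05},{"dx":0,"dy":0,"dz":0.133,"rx":0,"ry":0,"rz":0,"hand":0.04},{"dx":0,"dy":0,"dz":0.133,"rx":0,"ry":0,"rz":0,"hand":0.035}]'
python3 st.py 0.475 -0.306 0.067
```

```text
time: 4.2
tcp_pos: [0.4755, -0.3034, 0.0669]
orientation: [-0.0, 0.779, 0.627, -0.0]
force: [-0.1, -0.1, 0.3]
opening: 0.0355
finger_force: 0.0
t 4.2 tcp [ 0.4755 -0.3034  0.0669] joints [-0.6737  0.5937  1.6496  0.      0.8989 -0.4578] open 0.03549161844353256 ff 0.0 F [-0.1205 -0.1289  0.3352]
[[ 0.2143  0.9768 -0.0005]
 [ 0.9768 -0.2143  0.0004]
 [ 0.0003 -0.0005 -1.    ]]
tool delta [-0.0027  0.     -0.0001]
```

```bash
python3 -m creep '[{"dx":-0.002,"dy":0,"dz":0,"rx":0,"ry":0,"rz":0,"hand":0.032},{"dx":-0.002,"dy":0,"dz":0,"rx":0,"ry":0,"rz":0,"hand":0.029},{"dx":-0.002,"dy":0,"dz":0,"rx":0,"ry":0,"rz":0,"hand":0.026},{"dx":-0.002,"dy":0,"dz":0,"rx":0,"ry":0,"rz":0,"hand":0.023},{"dx":-0.002,"dy":0,"dz":0,"rx":0,"ry":0,"rz":0,"hand":0.015},{"dx":-0.002,"dy":0,"dz":0,"rx":0,"ry":0,"rz":0,"hand":0.01},{"dx":-0.002,"dy":0,"dz":0,"rx":0,"ry":0,"rz":0,"hand":0.01},{"dx":-0.002,"dy":0,"dz":0,"rx":0,"ry":0,"rz":0,"hand":0.01}]' 25
python3 st.py 0.475 -0.306 0.067
```

```text
time: 5.2
tcp_pos: [0.4756, -0.3057, 0.0675]
orientation: [0.0, 0.779, 0.627, 0.0]
force: [0.7, 0.0, 6.0]
opening: 0.0235
finger_force: 25.0
t 5.2 tcp [ 0.4756 -0.3057  0.0675] joints [-0.6769  0.5936  1.6472  0.      0.8999 -0.461 ] open 0.023494956077838258 ff 25.00107228755951 F [0.7496 0.0476 5.9911]
[[ 0.2143  0.9768  0.0007]
 [ 0.9768 -0.2143 -0.0005]
 [-0.0004  0.0008 -1.    ]]
tool delta [-0.0004 -0.0005  0.0005]
```

Gripped. Now I'll lift straight up, then carry it toward the house.

```bash
python3 -m creep '[{"dx":0,"dy":0,"dz":-0.01,"rx":0,"ry":0,"rz":0,"hand":0.01},{"dx":0,"dy":0,"dz":-0.03,"rx":0,"ry":0,"rz":0,"hand":0.01},{"dx":0,"dy":0,"dz":-0.06,"rx":0,"ry":0,"rz":0,"hand":0.01},{"dx":0,"dy":0,"dz":-0.1,"rx":0,"ry":0,"rz":0,"hand":0.01},{"dx":0,"dy":0,"dz":-0.14,"rx":0,"ry":0,"rz":0,"hand":0.01},{"dx":0,"dy":0,"dz":-0.18,"rx":0,"ry":0,"rz":0,"hand":0.01},{"dx":0,"dy":0,"dz":-0.21,"rx":0,"ry":0,"rz":0,"hand":0.01},{"dx":0,"dy":0,"dz":-0.225,"rx":0,"ry":0,"rz":0,"hand":0.01}]'
python3 st.py 0.5275 0.1775 0.29
```

```text
time: 6.2
tcp_pos: [0.4753, -0.3055, 0.294]
orientation: [0.001, 0.779, 0.627, 0.0]
force: [0.2, 1.0, -2.3]
opening: 0.0233
finger_force: 25.0
t 6.2 tcp [ 0.4753 -0.3055  0.294 ] joints [-0.677   0.3386  1.3789 -0.0001  1.4225 -0.461 ] open 0.023347905059991736 ff 24.99977320432663 F [ 0.2045  1.0177 -2.3377]
[[ 0.2143  0.9768  0.0012]
 [ 0.9768 -0.2143 -0.001 ]
 [-0.0007  0.0014 -1.    ]]
tool delta [ 0.483  -0.0525  0.0036]
```

```bash
python3 -m creep '[{"dx":0.03,"dy":-0.003,"dz":0,"rx":0,"ry":0,"rz":0,"hand":0.01},{"dx":0.08,"dy":-0.008,"dz":0,"rx":0,"ry":0,"rz":0,"hand":0.01},{"dx":0.135,"dy":-0.014,"dz":0,"rx":0,"ry":0,"rz":0,"hand":0.01},{"dx":0.19,"dy":-0.02,"dz":0,"rx":0,"ry":0,"rz":0,"hand":0.01},{"dx":0.245,"dy":-0.026,"dz":0,"rx":0,"ry":0,"rz":0,"hand":0.01},{"dx":0.3,"dy":-0.032,"dz":0,"rx":0,"ry":0,"rz":0,"hand":0.01},{"dx":0.35,"dy":-0.038,"dz":0,"rx":0,"ry":0,"rz":0,"hand":0.01},{"dx":0.38,"dy":-0.041,"dz":0,"rx":0,"ry":0,"rz":0,"hand":0.01}]'
python3 -m creep '[{"dx":0.025,"dy":-0.003,"dz":0,"rx":0,"ry":0,"rz":0,"hand":0.01},{"dx":0.055,"dy":-0.006,"dz":0,"rx":0,"ry":0,"rz":0,"hand":0.01},{"dx":0.08,"dy":-0.009,"dz":0,"rx":0,"ry":0,"rz":0,"hand":0.01},{"dx":0.095,"dy":-0.011,"dz":0,"rx":0,"ry":0,"rz":0,"hand":0.01},{"dx":0.103,"dy":-0.0115,"dz":0,"rx":0,"ry":0,"rz":0,"hand":0.01},{"dx":0.103,"dy":-0.0115,"dz":0.01,"rx":0,"ry":0,"rz":0,"hand":0.01},{"dx":0.103,"dy":-0.0115,"dz":0.02,"rx":0,"ry":0,"rz":0,"hand":0.01},{"dx":0.103,"dy":-0.0115,"dz":0.025,"rx":0,"ry":0,"rz":0,"hand":0.01}]'
python3 st.py 0.5275 0.1775 0.27
python3 - <<'E'
from h import *
for n in("scene","top"): cv2.imwrite(f"pics/{n}3.png",r.snapshot(n)[:,:,::-1])
a=cv2.imread("pics/scene3.png");b=cv2.imread("pics/top3.png")
c=[cv2.resize(a[150:250,270:400],(650,500),interpolation=2)[:300+100],cv2.resize(b[180:240,110:240],(650,200),interpolation=2)]
cv2.imwrite("pics/c3.png",np.vstack(c))
E
```

```text
time: 7.2
tcp_pos: [0.5159, 0.0767, 0.2916]
orientation: [-0.001, 0.779, 0.627, -0.001]
force: [0.7, -0.6, -1.6]
opening: 0.0236
finger_force: 25.0
time: 8.2
tcp_pos: [0.5271, 0.1769, 0.2661]
orientation: [-0.0, 0.779, 0.626, -0.001]
force: [-0.1, 0.5, -0.5]
opening: 0.0236
finger_force: 25.0
t 8.2 tcp [0.5271 0.1769 0.2661] joints [ 0.2164  0.3484  1.4419 -0.0001  1.3528  0.4332] open 0.02361725957668836 ff 24.999766945838928 F [-0.0772  0.4993 -0.467 ]
[[ 0.215   0.9766 -0.0014]
 [ 0.9766 -0.215  -0.0004]
 [-0.0007 -0.0013 -1.    ]]
tool delta [ 0.0007  0.0003 -0.0039]
```

View pics/c3.png

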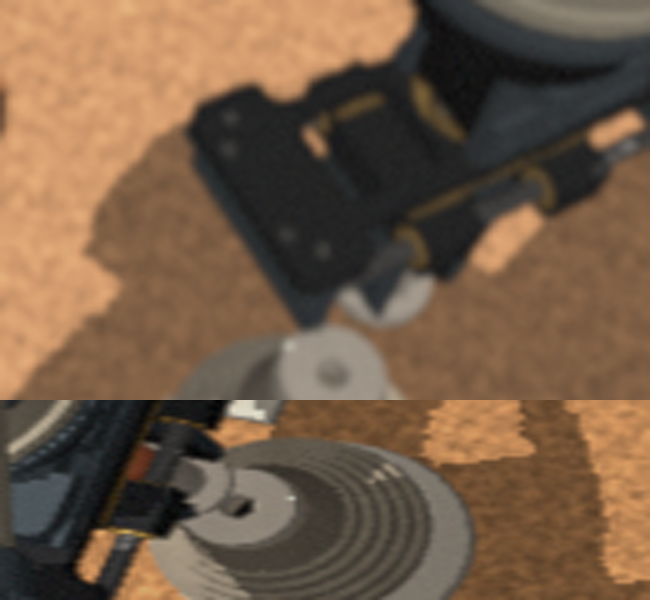

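The finial is held above the cap stone, with the rod beside the hole in the top view near crop (225,500). I'll zoom in to check alignment.

```bash
python3 - <<'E'
from h import *
np.set_printoptions(precision=2,suppress=True)
a=cv2.imread("pics/scene3.png");b=cv2.imread("pics/top3.png")
t=np.array([.5271,.1769,.2661])
for n in("scene","top"):print(n,"tip",proj(n,t-[0,0,.053]),"col",proj(n,t-[0,0,.017]),"coltop",proj(n,t-[0,0,.009]),"hole",proj(n,np.array([.5276,.1774,.166])))
c=[cv2.resize(a[195:240,320:365],(600,600),interpolation=2)[:,100:500],cv2.resize(b[185:225,135:175],(600,600),interpolation=2)[:,:400]]
cv2.imwrite("pics/c4.png",np.hstack(c))
E
```

```text
scene tip [341.16 214.54] col [345.14 206.56] coltop [346.07 204.69] hole [336.45 224.31]
top tip [151.46 207.57] col [146.17 204.13] coltop [144.92 203.32] hole [157.4  211.34]
```

View pics/c4.png

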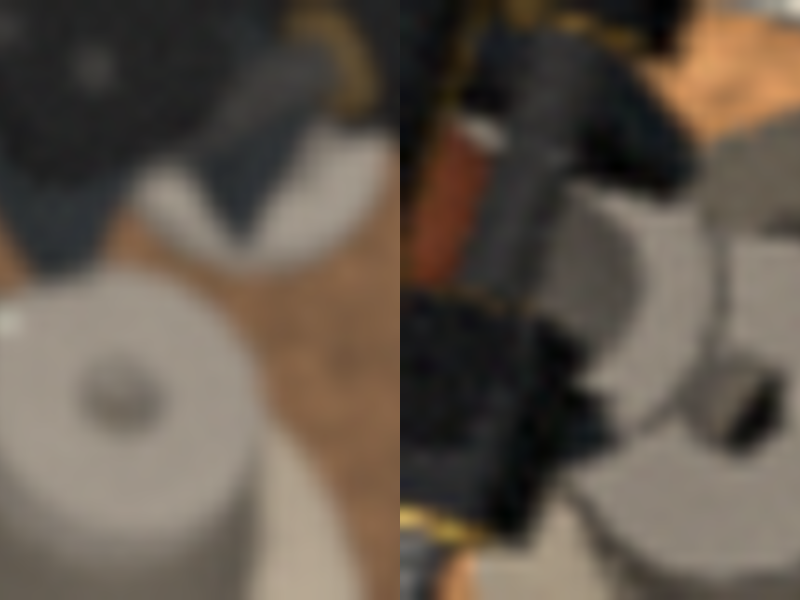

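```bash
python3 - <<'E'
from h import *
np.set_printoptions(precision=2,suppress=True)
t=np.array([.5271,.1769,.2661])
A=np.linspace(0,6.28,200)
for n in("scene","top"):
  for k in(.009,.017):
    P=np.array([proj(n,t+[.02*np.cos(a),.02*np.sin(a),-k]) for a in A]);print(n,k,P.min(0),P.max(0))
  g=cv2.imread(f"pics/{n}3.png").max(2)
  if n=="scene":
    print(g[205,350:362],g[207,350:362],g[208:220,339],g[208:220,341])
  else: print(g[200:206,150:160],g[188:216,149])
E
```

```text
scene 0.009 [335.91 195.86] [356.26 213.77]
scene 0.017 [335.08 197.79] [355.23 215.58]
[ 91 112 116 111 113 114  96  64  49  52  71  97] [119 139 153 160 161 157 141 121 114 112 116 119] [126 151 145 131 124 122 124 138 152 158 158 159] [109 138 151 149 139 127 120 125 137 149 157 157]
top 0.009 [133.67 192.34] [156.17 214.45]
top 0.017 [135.05 193.27] [157.29 215.14]
[[122 144 145 142 134 106 106 115 113  88]
 [ 99 142 146 146 140 123 107 140 143 142]
 [ 94 130 146 143 143 128 111 142 147 143]
 [ 89 122 144 147 145 131 103 143 145 147]
 [ 86 122 145 145 142 132 102 143 148 146]
 [ 96 135 145 143 142 126  99 136 143 145]] [ 56  29  30  27  29  19  15   7   7  55 136 123  90  78  77  76  81  81
  86 100 124 144 146 121 119  96  80 121]
```

The collar edges match the predicted outline to within 1 mm. I'll lower it gently and watch the force.

```bash
python3 -m creep '[{"dx":0.0005,"dy":0,"dz":0.01,"rx":0,"ry":0,"rz":0,"hand":0.01},{"dx":0.0005,"dy":0,"dz":0.02,"rx":0,"ry":0,"rz":0,"hand":0.01},{"dx":0.0005,"dy":0,"dz":0.03,"rx":0,"ry":0,"rz":0,"hand":0.01},{"dx":0.0005,"dy":0,"dz":0.037,"rx":0,"ry":0,"rz":0,"hand":0.01},{"dx":0.0005,"dy":0,"dz":0.042,"rx":0,"ry":0,"rz":0,"hand":0.01},{"dx":0.0005,"dy":0,"dz":0.046,"rx":0,"ry":0,"rz":0,"hand":0.01},{"dx":0.0005,"dy":0,"dz":0.049,"rx":0,"ry":0,"rz":0,"hand":0.01},{"dx":0.0005,"dy":0,"dz":0.051,"rx":0,"ry":0,"rz":0,"hand":0.01}]'
python3 st.py 0.5275 0.1775 0.205
```

```text
time: 9.3
tcp_pos: [0.5276, 0.1781, 0.2162]
orientation: [0.0, 0.779, 0.627, 0.0]
force: [-0.3, -0.6, -1.3]
opening: 0.0235
finger_force: 25.0
t 9.3 tcp [0.5276 0.1781 0.2162] joints [0.2182 0.3955 1.5127 0.     1.2332 0.4342] open 0.023487925917275936 ff 24.999771416187286 F [-0.323  -0.6127 -1.2991]
[[ 0.2143  0.9768  0.0001]
 [ 0.9768 -0.2143  0.    ]
 [ 0.0001  0.0001 -1.    ]]
tool delta [-0.0006 -0.      0.0112]
```

```bash
python3 -m creep '[{"dx":-0.0005,"dy":0,"dz":0.002,"rx":0,"ry":0,"rz":0,"hand":0.01},{"dx":-0.0005,"dy":0,"dz":0.004,"rx":0,"ry":0,"rz":0,"hand":0.01},{"dx":-0.0005,"dy":0,"dz":0.006,"rx":0,"ry":0,"rz":0,"hand":0.01},{"dx":-0.0005,"dy":0,"dz":0.008,"rx":0,"ry":0,"rz":0,"hand":0.01},{"dx":-0.0005,"dy":0,"dz":0.01,"rx":0,"ry":0,"rz":0,"hand":0.01},{"dx":-0.0005,"dy":0,"dz":0.012,"rx":0,"ry":0,"rz":0,"hand":0.01},{"dx":-0.0005,"dy":0,"dz":0.014,"rx":0,"ry":0,"rz":0,"hand":0.01},{"dx":-0.0005,"dy":0,"dz":0.015,"rx":0,"ry":0,"rz":0,"hand":0.01}]'
python3 st.py 0.5275 0.1775 0.185
```

```text
time: 10.3
tcp_pos: [0.5274, 0.1775, 0.201]
orientation: [-0.0, 0.779, 0.627, -0.0]
force: [-0.5, -0.5, -0.9]
opening: 0.0234
finger_force: 25.0
t 10.3 tcp [0.5274 0.1775 0.201 ] joints [ 0.2174  0.4111  1.5331 -0.      1.1976  0.4334] open 0.023353570563731437 ff 24.999736547470093 F [-0.4676 -0.4828 -0.9281]
[[ 0.2143  0.9768 -0.0002]
 [ 0.9768 -0.2143 -0.    ]
 [-0.0001 -0.0002 -1.    ]]
tool delta [-0.      0.0001  0.016 ]
```

```bash
python3 -m creep '[{"dx":0,"dy":0,"dz":0.003,"rx":0,"ry":0,"rz":0,"hand":0.01},{"dx":0,"dy":0,"dz":0.006,"rx":0,"ry":0,"rz":0,"hand":0.01},{"dx":0,"dy":0,"dz":0.009,"rx":0,"ry":0,"rz":0,"hand":0.01},{"dx":0,"dy":0,"dz":0.012,"rx":0,"ry":0,"rz":0,"hand":0.01},{"dx":0,"dy":0,"dz":0.014,"rx":0,"ry":0,"rz":0,"hand":0.01},{"dx":0,"dy":0,"dz":0.0155,"rx":0,"ry":0,"rz":0,"hand":0.01},{"dx":0,"dy":0,"dz":0.0165,"rx":0,"ry":0,"rz":0,"hand":0.01},{"dx":0,"dy":0,"dz":0.0165,"rx":0,"ry":0,"rz":0,"hand":0.01}]'
python3 st.py 0.5275 0.1775 0.183
```

```text
time: 11.3
tcp_pos: [0.5275, 0.1776, 0.1847]
orientation: [-0.0, 0.779, 0.627, 0.0]
force: [-0.5, -0.3, -1.2]
opening: 0.0235
finger_force: 25.0
t 11.3 tcp [0.5275 0.1776 0.1847] joints [0.2174 0.4291 1.5535 0.     1.1589 0.4334] open 0.02347179413604498 ff 24.9997615814209 F [-0.492  -0.2984 -1.1789]
[[ 0.2143  0.9768 -0.    ]
 [ 0.9768 -0.2143  0.    ]
 [ 0.     -0.     -1.    ]]
tool delta [-0.0001  0.      0.0017]
```

Down another 1.5 mm, then open gradually and check.

```bash
python3 -m creep '[{"dx":0,"dy":0,"dz":0.0008,"rx":0,"ry":0,"rz":0,"hand":0.01},{"dx":0,"dy":0,"dz":0.0015,"rx":0,"ry":0,"rz":0,"hand":0.01},{"dx":0,"dy":0,"dz":0.0015,"rx":0,"ry":0,"rz":0,"hand":0.025},{"dx":0,"dy":0,"dz":0.0015,"rx":0,"ry":0,"rz":0,"hand":0.028},{"dx":0,"dy":0,"dz":0.0015,"rx":0,"ry":0,"rz":0,"hand":0.035},{"dx":0,"dy":0,"dz":0.0015,"rx":0,"ry":0,"rz":0,"hand":0.045},{"dx":0,"dy":0,"dz":0.0015,"rx":0,"ry":0,"rz":0,"hand":0.055},{"dx":0,"dy":0,"dz":0.0015,"rx":0,"ry":0,"rz":0,"hand":0.06}]'
python3 -m creep '[{"dx":0,"dy":0,"dz":-0.01,"rx":0,"ry":0,"rz":0,"hand":0.06},{"dx":0,"dy":0,"dz":-0.03,"rx":0,"ry":0,"rz":0,"hand":0.06},{"dx":0,"dy":0,"dz":-0.055,"rx":0,"ry":0,"rz":0,"hand":0.06},{"dx":0,"dy":0,"dz":-0.08,"rx":0,"ry":0,"rz":0,"hand":0.06},{"dx":0,"dy":0,"dz":-0.105,"rx":0,"ry":0,"rz":0,"hand":0.06},{"dx":0,"dy":0,"dz":-0.125,"rx":0,"ry":0,"rz":0,"hand":0.06},{"dx":0,"dy":0,"dz":-0.135,"rx":0,"ry":0,"rz":0,"hand":0.06},{"dx":0,"dy":0,"dz":-0.135,"rx":0,"ry":0,"rz":0,"hand":0.06}]'
python3 st.py 0.45 0 0.32
```

```text
time: 12.3
tcp_pos: [0.5275, 0.1776, 0.1832]
orientation: [-0.0, 0.779, 0.627, 0.0]
force: [-0.3, -0.1, -0.2]
opening: 0.0592
finger_force: 0.0
time: 13.3
tcp_pos: [0.5277, 0.1776, 0.3188]
orientation: [0.0, 0.779, 0.627, 0.0]
force: [0.0, -0.6, -0.3]
opening: 0.06
finger_force: 0.0
t 13.3 tcp [0.5277 0.1776 0.3188] joints [0.2174 0.3093 1.3561 0.     1.4751 0.4334] open 0.06003518344536131 ff 0.0 F [ 0.0364 -0.5648 -0.3088]
[[ 0.2143  0.9768  0.0011]
 [ 0.9768 -0.2143  0.0002]
 [ 0.0005  0.001  -1.    ]]
tool delta [-0.1901 -0.0378 -0.0014]
```

Released and clear. I'll move aside and check the fit.

```bash
python3 -m creep '[{"dx":-0.02,"dy":-0.004,"dz":0,"rx":0,"ry":0,"rz":0,"hand":0.06},{"dx":-0.05,"dy":-0.01,"dz":0,"rx":0,"ry":0,"rz":0,"hand":0.06},{"dx":-0.09,"dy":-0.018,"dz":0,"rx":0,"ry":0,"rz":0,"hand":0.06},{"dx":-0.13,"dy":-0.026,"dz":0,"rx":0,"ry":0,"rz":0,"hand":0.06},{"dx":-0.17,"dy":-0.034,"dz":0,"rx":0,"ry":0,"rz":0,"hand":0.06},{"dx":-0.19,"dy":-0.038,"dz":0,"rx":0,"ry":0,"rz":0,"hand":0.06},{"dx":-0.19,"dy":-0.038,"dz":0,"rx":0,"ry":0,"rz":0,"hand":0.06},{"dx":-0.19,"dy":-0.038,"dz":0,"rx":0,"ry":0,"rz":0,"hand":0.06}]'
python3 - <<'E'
from h import *
np.set_printoptions(precision=2,suppress=True)
a=r.snapshot("scene");b=r.snapshot("top")
for n,im in(("scene",a),("top",b)):
    p=proj(n,np.array([.5275,.1775,.226]));h=cv2.cvtColor(im,cv2.COLOR_RGB2HSV)
    print(n,p,blob((h[...,0]<=9)&(h[...,1]>135)&(h[...,2]<200),*p,9))
c=[cv2.resize(a[170:290,270:390],(600,600),interpolation=2)[:,100:500],cv2.resize(b[160:260,110:210],(600,600),interpolation=2)[:,:400]]
cv2.imwrite("pics/c5.png",np.hstack(c)[:,:,::-1])
E
```

```text
time: 14.3
tcp_pos: [0.4494, 0.0002, 0.3179]
orientation: [-0.0, 0.779, 0.627, -0.0]
force: [1.0, 0.2, 0.4]
opening: 0.0597
finger_force: 0.0
scene [342.62 212.07] (np.float64(343.0), np.float64(211.02380952380952), 42)
top [149.32 206.16] None
```

View pics/c5.png

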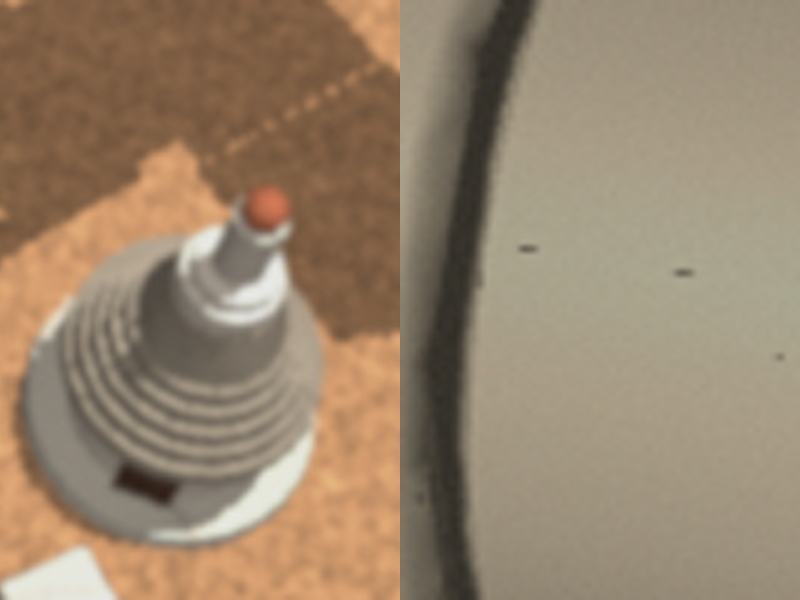

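The scene view shows the collar flat on the cap stone. The ball is at (343,211), against a predicted (342.6,212.1) when fully home. The arm blocks the top view here, but it is clear of everything.

```bash
python3 -c "
from workcell import r
print(r.finish_job())"
```

```text
the job is handed in; nothing more can be done
None
```

I fitted the ball finial on the bare house and handed the job in at about 14 s of the 48 s allowed; the last scene view shows its collar flat on the cap stone, but the hand-in returned no verdict.

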